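# Set the ratchet sample stand and seat its cell block

## Task

Set up the sample stand on the light bench: pull its ratchet column up by the square head, counting the clicks, and leave it resting on the pawl in the fifth notch above its bottom position (it may already stand a notch or two up); never lift it so far that it clicks into the sixth. Then seat the notched cell block upright and fully home in the keyed seat in the top of the head and let go of it. Leave the beaker, the jar, the measuring cylinder and the stack of dishes where they stand.

Things in the scene. Friction and masses are not known exactly. Their poses are not given: they have to be found in the camera images.
- column (a joint): rise of the ratchet column above its bottom position, m, 0 to 0.080, vertical slide, up positive. A notch every 0.012 (fifth 0.060, sixth 0.072). The spring pawl clicks in as each is passed; let go, the column sinks to the notch below and rests there; it can not be pushed down further. Starts resting at 0, 0.012 or 0.024. Weighs 0.3 kg; 5 to 10 N raises it.
- housing_top (a point): fixed point on the column's axis at the top of the grey housing (42 mm square) it slides in, 0.094 m above the table; axes as seat. Pawl with black knob on the +x side, 0.09 to 0.106 m above the table, out to 58 mm from the axis; one saw tooth shows above it per notch climbed. The rail below is 70 mm wide, 20 mm high, from -75 to +225 mm along y.
- seat (a point): centre of the floor of the square seat in the top of the column's head, rising with the column: 0.130 m above the table at rise 0, 0.190 m at the fifth notch. z up, x and y along the head's sides. Aluminium head 55 mm square, from 10 mm below to 14 mm above this point (its rim). Seat 43 mm square, 14 mm deep. The column below the head is 22 mm square.
- seat_key (a point): centre of the top of the key post, 13 mm square and level with the rim, that fills the seat's +x +y corner: 14.5 mm along x and 14.5 mm along y from the seat's centre, 14 mm above its floor
- lamp (a point): centre of the top of the white lamp housing fixed on the rail, 0.255 m above the table and 185 mm along +y from the column's axis; it reaches from 140 to 216 mm from that axis and is 66 mm wide. Only to be avoided.
- cell_mid (a point): centre (half-way up) of the cell block: dark metal, 40 x 40 x 56 mm tall, upright on the table at any yaw, 0.13 to 0.25 kg; z up, x and y normal to its sides. Fits the seat with 1.5 mm to spare all round (foot edge stepped in 1 mm), one way round only: its x along the seat's x. Seated, this point is 28 mm above the seat's floor and 42 mm of the block stands out: hold the upper half.
- cell_notch (a point): point in the notch of the cell block: its +x +y corner is cut away 13 x 13 mm over the full height. The point lies 14.5 mm along x and 14.5 mm along y from the block's axis, 14 mm above its foot; seated, it coincides with seat_key.
- beaker: empty glass beaker, rim radius 33 mm, 85 mm tall, origin at the centre of its underside; to be left alone. Beaker, jar and cell block stand in any order in three places.
- jar: white jar with black cap, radius 30 mm, 85 mm tall, origin at the centre of its underside; to be left alone
- cylinder: glass measuring cylinder, foot radius 28 mm, stem radius 13 mm, 153 mm tall, origin at the centre of its underside; to be left alone
- dishes: stack of two clear petri dishes, radius 36 mm, 29 mm tall, origin at the centre of its underside; to be left alone
Mind the look-alikes: they are no part of the job. Of the things like the part that bears cell_mid, leave any that is purple; of the rest the larger one is meant.

How it is judged:
By the outcome, as a careful person would: the job done as asked, in the order asked, and still so for the second after the job is handed in, with the robot touching nothing.
It also fails if it takes over 56 s, if anything falls off the work surface, if the arm or the gripper's body presses on something with over 40 N, if the wrist force passes 120 N, or if a joint passes its speed limit or range.

## Robot

A 6-joint arm with a two-finger parallel gripper is mounted at the origin on the work surface. World frame = base frame: x ahead of the robot, y to its left, z up, the work surface at z = 0. Lengths are in m, angles in rad, forces in N, time in s.
With the tool pointing down it reaches from about 0.375 to 0.925 m from the base axis. Payload 5.7 kg.
Tool frame: the origin (TCP) lies between the finger pads; the fingertips stand 8 mm ahead of it and the grasp point (between the pads) lies 11 mm behind it (finger_overhang is the z of the fingertips in the tool frame, in m); z points along the fingers, y is the line along which they close (so a half turn about z gives the same grasp; the last joint's range is limited). The gripper opens to 85 mm and grips with 20 to 120 N. Pads are 22 mm wide; open, the fingers measure 114 mm over their backs; the gripper's body (76 mm by 85 mm) begins 54 mm behind the grasp point. The pads swing forward as they close: fully open they stand 13 mm farther back than shut.
Start: joints at [1.142, 0.359, 1.51, -0, 1.272, -0.115], TCP at [0.185, 0.571, 0.239] pointing down, gripper open.
Joint ranges: [-2.97, 2.97], [-1.01, 2.36], [0.21, 2.38], [-0.96, 4.11], [0.2, 2.71], [-2.98, 2.98]. Speed limits (rad/s): [2.39, 2.39, 3.14, 3.14, 3.14, 3.14].

## Interface

Orientations are given as [roll, pitch, yaw] about the fixed x, y, z axes, in that order (R = Rz(yaw) Ry(pitch) Rx(roll)).
In Python, from cell import movep, move_l, goto_joints, command_gripper, pause, inverse_kinematics, get_state, get_image, camera_info, IKError, hand_in, finger_overhang gives the robot as it stands. The module is installed in compiled form; this text tells all that it offers. Calls block until the motion is done:
- movep(position, orientation): joint-space move of the TCP to a pose.
- move_l(position, attitude=None, vel=0.15): straight line of the TCP; attitude=None keeps the orientation; vel is the mean speed in m/s.
- goto_joints(angles): joint-space move.
- command_gripper(opening, effort=None): opening from 0.0 (shut) to 1.0 (fully open); effort is the grip in N (None keeps the last); returns when the fingers have stopped.
- pause(seconds).
- inverse_kinematics(position, orientation): joint angles nearest the present ones, or None.
- get_state(): the state.
- get_image(name): name is "scene" or "top"; returns the picture (400x640x3 uint8, red, green, blue); there is no depth.
- camera_info(name): a dict with "intrinsics" (3x3 intrinsics, pixels), "k1" (the pictures are not rectified: a ray, as slopes to the right and down, at radius r is drawn at 1 + k1 r^2 times it, then the intrinsics apply), "cam_to_world" (4x4, takes a point from camera to world coordinates). Camera axes: x right, y down, z forward; pixel columns grow to the right and rows downward; lengths in m; the calibration is good to about 2 mm. A picture is of the moment at which its call begins. camera_info takes no time and is no camera call.
A pose or a line that the arm cannot do raises IKError and nothing moves.
- hand_in(): hands the job in; it is judged then, once.
The state is a dict: "time_s": time; "joint_positions": joint angles; "dq": joint speeds; "tau": joint torques, N m; "ee_pos": TCP position; "tcp_rot": TCP orientation; "wrist_force": force on the tool from outside, world axes, zero at the start; "wrist_torque": the same for the moment, N m; "opening": opening from 0.0 (shut) to 1.0 (fully open); "gripper_force": force on a finger pad.
Only numpy, scipy, OpenCV 4.12 (cv2) and the standard library are available. Lean on these libraries where they do the work, as an engineer would, in place of code of your own. Each camera call takes 0.05 s, during which the arm holds its last target. There are 200 camera calls.

## Working session

There is one attempt and no reset: what is moved stays moved. The work goes in short steps, each a Python script; the robot and the scene stay as the last script left them, time stands still between calls to the robot, and variables do not carry over. Pictures are saved under pics/ and viewed, at most 10 in all, crops included, and the job is handed in when it is done.

```bash
mkdir -p pics
cat > h.py <<'E'
import numpy as np, cv2
from cell import *
def save(n,f,crop=None,s=1):
    im=get_image(n)[:,:,::-1]
    if crop: x0,y0,x1,y1=crop; im=im[y0:y1,x0:x1]
    cv2.imwrite('pics/'+f,cv2.resize(im,None,fx=s,fy=s,interpolation=cv2.INTER_CUBIC))
def ray(n,u,v):
    c=camera_info(n);K=np.array(c['intrinsics'],float);T=np.array(c['cam_to_world'])
    p=cv2.undistortPoints(np.array([[[u,v]]],float),K,np.array([0,0,0,0,0.]))[0,0]
    q=p.copy()
    for _ in range(30): q=p/(1+c['k1']*(q@q))
    return T[:3,3],T[:3,:3]@np.array([q[0],q[1],1])
def at(n,u,v,z):
    o,d=ray(n,u,v); return (o+d*(z-o[2])/d[2])
def proj(n,P):
    c=camera_info(n);K=np.array(c['intrinsics'],float);T=np.array(c['cam_to_world'])
    p=T[:3,:3].T@(np.array(P)-T[:3,3]); q=p[:2]/p[2]; q=q*(1+c['k1']*(q@q))
    return (K@[q[0],q[1],1])[:2]
E
python3 - <<'E'
from h import *
save('scene','s0.png');save('top','t0.png')
for n in('scene','top'):
    c=camera_info(n);print(n,np.round(c['intrinsics'],1).tolist(),c['k1'],np.round(c['cam_to_world'],3).tolist())
s=get_state();print(s['time_s'],s['tcp_rot'],s['opening'],finger_overhang)
E
```

```text
scene [[463.2, 0.0, 322.9], [0.0, 463.2, 206.8], [0.0, 0.0, 1.0]] -0.0230294025016313 [[-0.446, 0.698, -0.56, 1.141], [0.895, 0.335, -0.296, 0.288], [-0.019, -0.633, -0.774, 0.959], [0.0, 0.0, 0.0, 1.0]]
top [[441.8, 0.0, 321.0], [0.0, 441.8, 197.8], [0.0, 0.0, 1.0]] -0.12066006507139454 [[-0.008, -0.993, 0.115, 0.453], [-1.0, 0.006, -0.016, -0.004], [0.016, -0.115, -0.993, 1.276], [0.0, 0.0, 0.0, 1.0]]
0.1 [-3.13990036e+00 -2.14736996e-04  2.82781988e+00] 1.0015914376436985 0.008
```

View pics/s0.png

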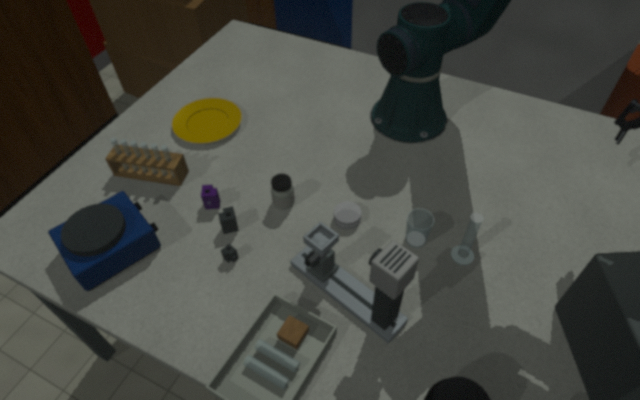

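View pics/t0.png

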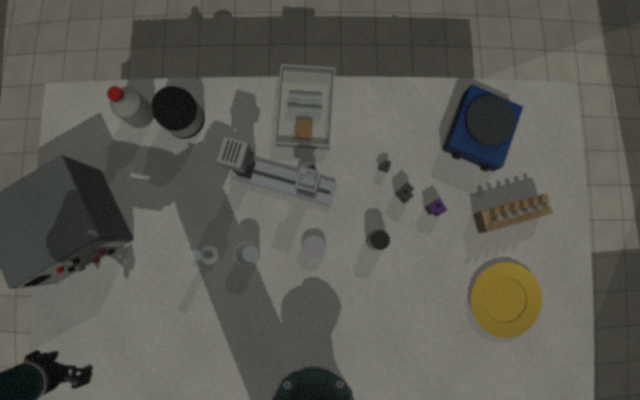

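The scene view shows the head at about (320,240), the lamp at (394,265), the larger dark block at (229,219), a small dark one at (229,254) and the purple one at (210,196). In the top view the head is at (309,180) and the block at (404,192). Next I take enlarged crops.

Run:
```python
from h import *
def br(im): return np.clip(im.astype(float)*1.8,0,255).astype(np.uint8)
a=br(get_image('scene')[:,:,::-1]); b=br(get_image('top')[:,:,::-1])
R=lambda im,x,y,w,h,s:cv2.resize(im[y:y+h,x:x+w],None,fx=s,fy=s,interpolation=cv2.INTER_CUBIC)
# scene: head 280..360 x 210..285 ; block 195..265 x 180..265 
cv2.imwrite('pics/c1.png',np.hstack([R(a,280,210,50*1+10,75,6.0),R(a,200,195,60,75,6.0)]))
cv2.imwrite('pics/c2.png',np.hstack([R(b,280,155,65,60,6.0),R(b,375,155,65,60,6.0)]))
```

```text
(no output)
```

View pics/c1.png

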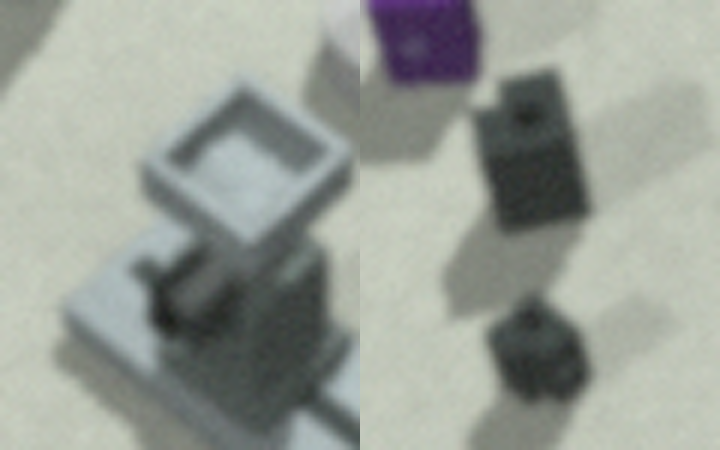

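View pics/c2.png

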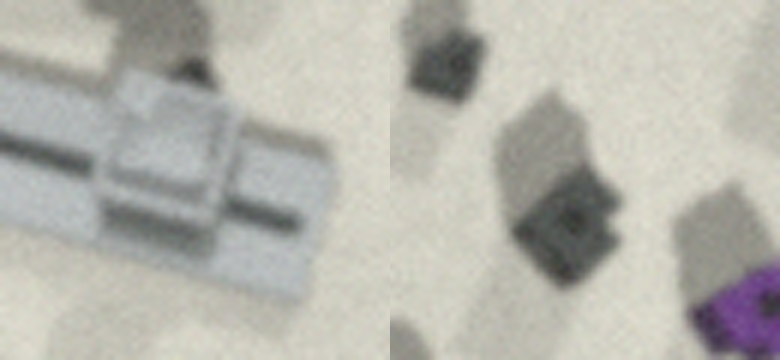

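```bash
cat > fit.py <<'E'
from h import *
from scipy.optimize import least_squares
def S1(u,v):return 'scene',280+u/6,210+v/6
def S2(u,v):return 'scene',200+(u-360)/6,195+v/6
def T1(u,v):return 'top',280+u/6,155+v/6
def T2(u,v):return 'top',375+(u-390)/6,155+v/6
def fit(obs,x0,rise):
    def res(p):
        c,s=np.cos(p[2]),np.sin(p[2]);r=[]
        for (n,u,v),(x,y,z,m) in obs:
            P=[p[0]+c*x-s*y,p[1]+s*x+c*y,z+(m*p[3] if rise else 0)]
            r+=list(proj(n,P)-(u,v))
        return r
    o=least_squares(res,x0,loss='soft_l1',x_scale=[.01,.01,.1]+([.01] if rise else []))
    return o.x,np.round(np.array(res(o.x)).reshape(-1,2),1)
a=.0275;z=.144
hd=[(T1(130,68),(a,a,z,1)),(T1(240,100),(a,-a,z,1)),(T1(212,210),(-a,-a,z,1)),(T1(100,180),(-a,a,z,1)),
(S1(248,245),(a,a,z,1)),(S1(355,150),(-a,a,z,1)),(S1(243,75),(-a,-a,z,1)),(S1(145,170),(a,-a,z,1)),
(T1(335,150),(.035,-.075,.02,0)),(T1(300,300),(-.035,-.075,.02,0)),(S1(65,308),(.035,-.075,.02,0))]
b=.02;t=.056;k=.007
bl=[(S2(555,68),(b,-b,t,0)),(S2(575,140),(-b,-b,t,0)),(S2(490,155),(-b,b,t,0)),(S2(470,110),(k,b,t,0)),(S2(497,80),(b,k,t,0)),
(S2(505,230),(-b,b,0,0)),(S2(590,213),(-b,-b,0,0)),
(T2(592,165),(-b,b,t,0)),(T2(622,195),(k,b,t,0)),(T2(603,212),(k,k,t,0)),(T2(622,238),(b,k,t,0)),(T2(513,228),(-b,-b,0,0))]
if __name__=='__main__':
    print(*fit(hd,[.5,0.03,-.24,.01],1));print(*fit(bl,[.46,-.19,-2.35],0))
E
python3 fit.py
```

```text
[ 0.63263254  0.01234906 -0.2649454   0.00773341] [[-1.9 -0.6]
 [ 0.3 -0.6]
 [-0.5  1.5]
 [-2.5  1.1]
 [ 0.8  0.9]
 [ 0.   0.5]
 [-0.4 -0.4]
 [-1.3 -0.7]
 [ 0.5  0.8]
 [ 0.2 -0.8]
 [-1.6 -0.4]]
[ 0.61134027 -0.26612465 -2.40090251] [[ 0.6 -0.8]
 [-0.3 -0.9]
 [-2.1  0.3]
 [-0.3 -0.4]
 [-0.3 -0.4]
 [-0.4  1.1]
 [ 0.8  0.3]
 [-1.4 -1.4]
 [ 0.2  0.5]
 [ 0.1  0.8]
 [ 0.1 -0.1]
 [-1.9  0.1]]
```

Run:
```python
from fit import *
for nm,u,v,z in (('jar',378,240,.08),('purple',434,207,.05),('small',383,162,.02),('dish',313,243,.02),('beaker',247,253,.04)):print(nm,at('top',u,v,z).round(3))
for r in (0,.012,.024):
    h=[(o,(p[0],p[1],p[2]+p[3]*r,0)) for o,p in hd]; x,e=fit(h,[.63,.01,-.26],0); print(r,x.round(4),(e**2).sum())
s=get_state();p=s['ee_pos']
X=np.array([.60,-.12])
movep([.30,.50,.40],[np.pi,0,2.85]); command_gripper(0)
movep([.60,-.12,.30],[np.pi,0,2.876])
s=get_state();print(s['time_s'],s['ee_pos'],s['tcp_rot'],s['joint_positions'],s['wrist_force'],s['opening'])
```

```text
jar [ 0.475 -0.177  0.08 ]
purple [ 0.566 -0.343  0.05 ]
small [ 0.701 -0.206  0.02 ]
dish [ 0.469 -0.001  0.02 ]
beaker [0.442 0.183 0.04 ]
0 [ 0.6312  0.0115 -0.2613] 36.22
0.012 [ 0.6337  0.0128 -0.2732] 27.539999999999996
0.024 [ 0.6348  0.0136 -0.2828] 89.94999999999999
4.2833 [ 0.60020518 -0.11903222  0.30020489] [3.14122563e+00 2.84116106e-04 2.87715827e+00] [-3.08846818e-01  3.29437183e-01  1.40132431e+00  3.84198846e-04
  1.41056363e+00 -1.61527007e+00] [ 0.40388848  0.17680101 -0.37634467] -0.0008752595092157717
```

```bash
cat >> h.py <<'E'
def probe(x,y,z0,zmin,step=.0015,f=4):
    move_l([x,y,z0]); b=get_state()['wrist_force'][2]; z=z0
    while z>zmin:
        z-=step; move_l([x,y,z],vel=.05); s=get_state()
        if abs(s['wrist_force'][2]-b)>f:
            move_l([x,y,z+.02]); return s['ee_pos'],s['wrist_force']-[0,0,b],s['time_s']
    return None,s['wrist_force'],s['time_s']
def loc(p,x,y):
    c,s=np.cos(p[2]),np.sin(p[2]); return np.array([p[0]+c*x-s*y,p[1]+s*x+c*y])
E
python3 - <<'E'
from h import *
print(probe(.60,-.12,.024,.001))
p=[.633,.0124,-.267]
move_l([.60,-.12,.22],vel=.3)
x,y=loc(p,.016,.016)
movep([x,y,.22],[np.pi,0,-.267+np.pi])
print(get_state()['time_s'],x,y)
print(probe(x,y,.182,.142))
print(get_state()['time_s'])
E
```

```text
(array([ 0.60021181, -0.1200772 ,  0.00807871]), array([-0.69548687,  0.2266548 ,  6.12393736]), 9.025)
10.7583 0.6526544908888964 0.02361164519141999
(array([0.65282442, 0.02361392, 0.16385099]), array([-2.56177738e+00, -5.33263623e-03,  7.52966439e+00]), 14.4083)
14.6917
```

Run:
```python
from h import *
p=[.633,.0124,-.267]
ex=np.array([np.cos(p[2]),np.sin(p[2])]);ey=np.array([-ex[1],ex[0]])
c=np.array(p[:2])
command_gripper(1.0)
movep([*c,.215],[np.pi,0,p[2]+np.pi]); move_l([*c,.131],vel=.12)
w0=get_state()['wrist_force']
command_gripper(.3,20); pause(.1)
for i in range(4):
    s=get_state();f=s['wrist_force']-w0
    print(s['time_s'],s['opening'],s['gripper_force'],'fx,fy,fz',f[:2]@ex,f[:2]@ey,f[2],'tz',s['wrist_torque'][2],'lat',(s['ee_pos'][:2]-c)@ey)
    if i==0: k=f[:2]@ey; d=.001*np.sign(k); c=c+d*ey; move_l([*c,.131],vel=.05)
    elif i<3:
        k2=f[:2]@ey; g=(k2-k)/d; 
        if abs(k2)<2: break
        d=np.clip(-k2/g,-.003,.003) if abs(g)>100 else .001*np.sign(k2); k=k2; c=c+d*ey; move_l([*c,.131],vel=.05)
print(c,(c-p[:2])@ey)
```

```text
17.0917 0.6410018526039949 22.556906417012215 fx,fy,fz -0.975972167835002 -5.3469614393447245 4.83872848772779 tz -0.20422196155927266 lat -0.0009688231004120046
17.3417 0.6380425150648491 22.482452765107155 fx,fy,fz -0.8539694304704538 -0.2966438115468093 4.450189468692204 tz -0.1953388173291942 lat -5.33983350720759e-05
[0.63273616 0.01143543] -0.001000000000000006
```

Run:
```python
from h import *
c=get_state()['ee_pos'][:2]; c=[.63274,.01144]
command_gripper(.3,70)
z0=.131;L=[]
for d in list(np.arange(.002,.0521,.002)):
    move_l([*c,z0+d],vel=.06); s=get_state(); L.append((round(s['ee_pos'][2]*1000-131,1),round(s['wrist_force'][2],1)))
print(L,s['time_s'],s['opening'])
```

```text
[(np.float64(2.1), np.float64(-2.8)), (np.float64(3.9), np.float64(-4.2)), (np.float64(6.0), np.float64(-5.2)), (np.float64(8.0), np.float64(-6.5)), (np.float64(10.3), np.float64(-2.9)), (np.float64(12.4), np.float64(-1.8)), (np.float64(14.4), np.float64(-2.0)), (np.float64(16.2), np.float64(-3.9)), (np.float64(18.0), np.float64(-4.9)), (np.float64(19.9), np.float64(-4.1)), (np.float64(22.2), np.float64(-3.9)), (np.float64(24.3), np.float64(-2.9)), (np.float64(26.3), np.float64(-2.5)), (np.float64(28.1), np.float64(-3.9)), (np.float64(30.0), np.float64(-4.4)), (np.float64(31.8), np.float64(-5.8)), (np.float64(34.2), np.float64(-3.2)), (np.float64(36.2), np.float64(-3.1)), (np.float64(38.3), np.float64(-2.4)), (np.float64(40.1), np.float64(-2.8)), (np.float64(42.0), np.float64(-3.4)), (np.float64(43.8), np.float64(-5.8)), (np.float64(46.1), np.float64(-3.4)), (np.float64(48.2), np.float64(-3.5)), (np.float64(50.3), np.float64(-3.2)), (np.float64(52.1), np.float64(-3.8))] 24.0583 0.6315715863750455
```

Run:
```python
from h import *
c=np.array([.63274,.01144]);yw=-.267
ex=np.array([np.cos(yw),np.sin(yw)])
move_l([*c,.131+.0485],vel=.06); print(get_state()['wrist_force'])
command_gripper(1.0,20)
move_l([*c,.235],vel=.3)
movep([*c,.235],[np.pi,0,yw+np.pi/2])
move_l([*c,.182],vel=.2)
w0=get_state()['wrist_force']
command_gripper(.3,20); pause(.05)
for i in range(3):
    s=get_state();f=s['wrist_force']-w0
    print(s['time_s'],s['opening'],'fx',f[:2]@ex,f[2],'tz',s['wrist_torque'][2],'lat',(s['ee_pos'][:2]-c)@ex)
    if i==2 or abs(f[:2]@ex)<1.5: break
    c=c+ex*np.clip((f[:2]@ex)*.00018,-.003,.003); move_l([*c,.182],vel=.05)
print(c)
command_gripper(1.0); move_l([*c,.25],vel=.3)
save('scene','s1.png',(270,190,370,290),5)
print(get_state()['time_s'],get_state()['joint_positions'])
```

```text
[ 2.3588142  -1.818526    4.47857383]
27.3167 0.6396799087637574 fx -4.75514488839043 4.367232008194571 tz -0.206538319162459 lat -0.0005634702889071394
27.5667 0.6403627938993243 fx -3.688181924861661 5.446995681619565 tz -0.23750378757386914 lat 0.0002417932448915648
27.8167 0.6393237740843908 fx -0.7693257539964274 4.349894741240158 tz -0.2773474642485936 lat 0.0008663336933521587
[0.63127405 0.01184098]
28.6583 [-9.05892362e-02  3.94552091e-01  1.42559306e+00 -2.44741075e-05
  1.32105728e+00  1.76367065e-01]
```

View pics/s1.png

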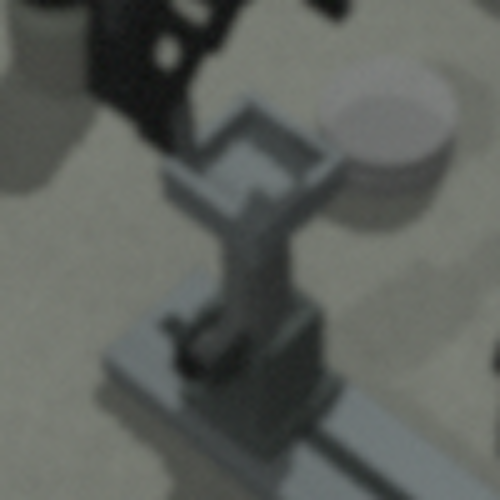

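The picture shows the head raised high at about crop (250,170), with the column visible and the seat empty. I check its corners against the rise and then take the block.

Run:
```python
from h import *
P=[.63212,.01161,-.27]
for r in(.048,.06,.072):print(r,[proj('scene',[*loc(P,*q),.144+r]).round(1).tolist() for q in((.0275,-.0275),(-.0275,-.0275),(-.0275,.0275))])
B=[.6113,-.2661,-2.401]
ex=np.array([np.cos(B[2]),np.sin(B[2])]);ey=np.array([-ex[1],ex[0]])
c=np.array(B[:2])
y1=B[2]+3*np.pi/2; g=c-.002*ey
movep([*g,.14],[np.pi,0,y1]); command_gripper(.78)
move_l([*g,.018],vel=.25)
s=get_state();print(s['time_s'],s['wrist_force'],s['joint_positions'][5])
command_gripper(.3,20)
s=get_state();print(s['opening'],s['gripper_force'],s['ee_pos'],s['tcp_rot'],s['wrist_force'])
c=c+ex*((s['ee_pos'][:2]-c)@ex)
command_gripper(.75); move_l([*g,.09],vel=.3)
g=c-.002*ex
movep([*g,.09],[np.pi,0,B[2]+np.pi]); move_l([*g,.028],vel=.2)
command_gripper(.3,50)
s=get_state();print(s['time_s'],s['opening'],s['gripper_force'],s['ee_pos'],s['tcp_rot'],c,s['wrist_force'])
move_l([*g,.10],vel=.2)
s=get_state();print(s['time_s'],s['opening'],s['gripper_force'],s['ee_pos'],s['wrist_force'],s['joint_positions'][5])
```

```text
0.048 [[301.7, 225.9], [319.5, 210.3], [339.2, 223.9]]
0.06 [[301.4, 222.4], [319.4, 206.7], [339.2, 220.4]]
0.072 [[301.0, 218.8], [319.2, 203.1], [339.3, 216.8]]
30.925 [ 0.11556459  0.43814494 -0.95474149] -1.253717236512832
0.4651928555798648 21.715400218963623 [ 0.61153516 -0.26547801  0.02024926] [3.14033817 0.00386201 2.31142877] [-0.43724852 -0.63655153  6.35520206]
34.2083 0.46135483593732113 51.485555693507195 [ 0.61449868 -0.26500316  0.02986615] [ 3.13852090e+00 -1.09201993e-03  7.40634175e-01] [ 0.61173785 -0.26569973] [-0.08588276  0.76245599  6.78591294]
34.7167 0.46313787303293086 50.661732628941536 [ 0.61291099 -0.26420433  0.0997825 ] [-0.53683389  0.33000698 -1.71160399] 0.3197874040016651
```

```bash
cat > ins.py <<'E'
from h import *
def insert(P,z0,zt,offs):
    base=get_state()['wrist_force']
    for o in offs:
        t=loc(P,-.002+o[0],o[1]); z=z0; move_l([*t,z],vel=.1)
        while z>zt:
            z-=.002; move_l([*t,z],vel=.06); s=get_state(); f=s['wrist_force']-base
            if f[2]>8: break
        print(o,round(s['time_s'],2),'z',s['ee_pos'].round(4),f.round(1))
        if s['ee_pos'][2]<.2235: return True
        z0=s['ee_pos'][2]+.002
    return False
E
python3 - <<'E'
from ins import *
P=[.63212,.01161,-.27]; t=loc(P,-.002,0)
e=get_state()['ee_pos']; move_l([e[0],e[1],.26],vel=.3)
movep([*t,.26],[np.pi,0,-.27+np.pi]); pause(.1)
print(get_state()['tcp_rot'],get_state()['time_s'])
m=.0015
print(insert(P,.240,.219,[(0,0),(m,0),(-m,0),(0,m),(0,-m),(m,m)]))
s=get_state();print(s['opening'],s['gripper_force'])
E
```

```text
[-3.14128094e+00 -6.56077337e-04  2.87007422e+00] 37.0083
(0, 0) 40.11 z [0.6303 0.0121 0.2196] [-3.5 -0.2  9.8]
True
0.4628433949276651 51.98399864137173
```

Run:
```python
from h import *
command_gripper(.8,20)
e=get_state()['ee_pos']; move_l([e[0],e[1],.33],vel=.25)
movep([.45,-.20,.35],[np.pi,0,2.5])
im=get_image('scene')[:,:,::-1];b=get_image('top')[:,:,::-1]
R=lambda i,x,y:cv2.convertScaleAbs(cv2.resize(i[y:y+100,x:x+100],None,fx=4,fy=4,interpolation=cv2.INTER_CUBIC),alpha=1.8)
cv2.imwrite('pics/end.png',np.hstack([R(im,270,170),R(b,260,130)]));print(get_state()['time_s'])
P=[.63212,.01161,-.27]
for q in((.02,-.02),(-.02,-.02),(-.02,.02)):
    u=proj('scene',[*loc(P,*q),.246])
    print((u-[270,170])*4)
```

```text
42.2833
[142.15136546 156.97583035]
[196.46648076 110.56243904]
[256.15064264 150.90826117]
```

View pics/end.png

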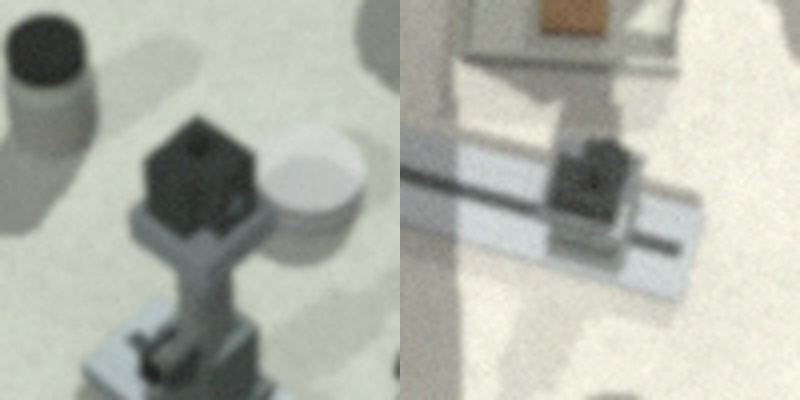

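The block stands upright and square in the head, with its top corners at crop (145,160), (198,118) and (255,155). These match the predicted seated corners within 2 px, and the notch is over the key.

```bash
python3 -c "
from cell import *
print(hand_in())"
```

```text
the job is handed in; nothing more can be done
None
```

I set the column in the fifth notch (four clicks up from its start at the first), seated and released the cell block fully home in the keyed seat, and handed the job in at about 42 s.

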